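# Set the joint width of a miniature splashback tile and hold it pressed

## Task

Slide the white plastic spacer's blade, standing upright, into the gap beside the white tile that is wide enough for it, all the way in until the shoulder of its handle meets the end of the fence, and let go of it. Then push the sprung tile from behind so that it presses the spacer flush against the tall fence, and finish holding it firmly pressed there: do not let go of the tile. Leave the other miniatures standing where they are.

Things in the scene. Friction and masses are not known exactly. Their poses are not given: they have to be found in the camera images.
- jig: Birch-plywood spacing jig fixed on the black mat, any way round. Plate 170 (x) by 96 (y, -46 to 50) by 8 mm; origin at its underside; x runs along the gaps, +y is the way the tile is pushed. Along y: low rear rail (-21 to -11 mm, 14 mm high above the plate), narrow gap 6 mm, tile (-5 to 5 mm at rest), wide gap 16 mm, fence (21 to 35 mm). Rail, tile and fence are 52 mm long in x, centred at x = 0.
- wide_gap (a point): Middle of the wide gap at rest (x 0, y 13 mm of the jig), on the plate's top, 8 mm above the jig's underside; axes as the jig's. The gap is 52 mm long, 16 mm wide, open above and at both ends; the plate is bare beyond its ends, so the spacer's handle can stand on it at either end. The narrow gap on the tile's other side (6 mm) does not take the spacer.
- fence: Fixed birch fence of the jig, 52 (x) by 14 (y) by 30 mm high, origin at the centre of its underside, on the plate's top; axes as the jig's. It bounds the wide gap.
- tile (a joint): Slide of the white ceramic tile along the jig's +y, in m: 0 at rest, stop at 0.016. A spring pushes it back to 0: about 1.5 N at 0, 2.5 N at 0.006. With the spacer pinched between tile and fence it reads about 0.006; a standing push of 6 to 15 N there holds it firmly.
- tile_back (a point): Middle of the width of the white tile's rear face (towards the low rail), 43 mm above the jig's underside; moves with the tile; axes as the jig's. The tile is 52 wide (x), 10 thick (y); its top is 58 mm above the jig's underside, and its rear face is bare above the rail, from 22 to 58 mm.
- spacer: Loose white plastic spacer, about 60 g, standing on the mat at first: a handle block 50 (x) by 24 (y) by 36 mm high and, from its +x face (the shoulder), a blade 48 (x) by 10 (y) by 30 mm high, level with it underneath, centred in y. Origin: centre of the handle block's underside, z up, +x towards the blade, shoulder at x = 25 mm. Goes in from either end.
- blade (a point): On the spacer: centre of the underside of the blade, 49 mm from the spacer's origin along its +x.
- bunk_bed: Birch miniature bunk bed, 165 by 93 by 130 mm high, loose; origin at the centre of its underside. Leave alone.
- bar_stool: Chrome miniature bar stool, 38 mm across, 63 mm high, loose; origin at the centre of its underside. Leave alone.
- knob_tin: Round brass tin with a knob on its lid, 63 mm across, 58 mm high, loose; origin at the centre of its underside. Leave alone.
- sink: White ceramic miniature sink, 50 by 70 by 28 mm with a tap to 48 mm, loose; origin at the centre of its underside. Leave alone.
Things that resemble listed ones, but are neither listed nor needed, are in the scene too. Of the things that look like the spacer, the smallest one is meant.

How it is judged:
By the outcome, as a careful person would: the job done as asked, in the order asked, and still so for the second after the job is handed in, while the arm keeps its last pose, push and grip.
It also fails if it takes over 53 s, if anything falls off the work surface, if the arm or the gripper's body presses on something with over 40 N, if the wrist force passes 120 N, or if a joint passes its speed limit or range.

## Robot

A 6-joint arm with a two-finger parallel gripper is mounted at the origin on the work surface. World frame = base frame: x ahead of the robot, y to its left, z up, the work surface at z = 0. Lengths are in m, angles in rad, forces in N, time in s.
With the tool pointing down it reaches from about 0.4 to 0.825 m from the base axis. Payload 7 kg.
Tool frame: the origin (TCP) lies between the finger pads; the fingertips stand 8 mm ahead of it and the grasp point (between the pads) lies 11 mm behind it (arm.finger_overhang is the distance from the TCP to the fingertips, in m); z points along the fingers, y is the line along which they close (so a half turn about z gives the same grasp; the last joint's range is limited). The gripper opens to 88 mm and grips with 3 to 60 N. Pads are 19 mm wide; open, the fingers measure 130 mm over their backs; the gripper's body (78 mm by 193 mm) begins 47 mm behind the grasp point.
Start: joints at [-0.904, 0.359, 0.012, 0, -1.224, -0.288], TCP at [0.25, -0.627, 0.235] pointing down, gripper open.
Joint ranges: [-3.07, 3.07], [-1.43, 2.12], [-1.02, 1.25], [-3.03, 1.67], [-3.05, -0], [-3.03, 3.03]. Speed limits (rad/s): [2.39, 2.39, 3.01, 3.14, 3.14, 3.14].

## Interface

Orientations are given as [roll, pitch, yaw] about the fixed x, y, z axes, in that order (R = Rz(yaw) Ry(pitch) Rx(roll)).
In Python, from station import arm gives the robot as it stands.
- The arm moves only by the tool move_arm, never from a script. Its argument "rows" is text: rows parted by semicolons, each of 7 numbers parted by spaces: the turn, a rotation vector about the tool's x, y, z in degrees, then the shift along the tool's x, y, z in m, then the finger opening in m, from 0 to 0.0876. A call has 1 to 8 rows; each row shifts and turns the commanded pose from where the row before left it, along the tool's axes as they then stand; what a row does not reach is not made up. A row lasts 1/8 s, in which the tool goes at most 62.5 mm and 10.7 degrees, less where a joint would pass 70% of its speed; a pose out of reach is approached as far as the arm can. A call is refused whole if a number of a shift passes 0.0625 or a number of a turn 10.7, either way. A call with a gripper value outside its range is refused whole. The fingers move at their own pace and stop on an object; "squeeze" is the grip in N (left out, the last holds). Time passes only in rows, so rows that do not move let the fingers close. It gives the time, the measured TCP pose, the force, the opening and the grip force at its end, in the units of the state.
- arm.get_state(): the state, without advancing time (a new reading comes with each control period).
- arm.grab_frame(name): name is "scene" or "top" or "wrist"; returns (picture, depth): 420x560x3 uint8, blue, green, red; 420x560 float32, m along the optical axis (not along the pixel's ray), 0 where there is no reading.
- arm.camera_model(name): a dict with "mtx" (3x3 intrinsics, pixels), "camera_from_world" (4x4, takes a point from world to camera coordinates); the wrist camera has in their place "mount" (4x4, takes a point from camera to tool coordinates, whose origin is the TCP and whose axes are the flange's). Camera axes: x right, y down, z forward; pixel columns grow to the right and rows downward; lengths in m; the calibration is good to about 2 mm. The wrist camera is an equidistant fisheye: a pixel r from the principal point sees the ray r / f radians off the axis. A picture is of the moment at which its call begins: read the wrist's pose just before it. camera_model takes no time and is no camera call.
- arm.job_done(): hands the job in; it is judged then, once.
The state is a dict: "t": time; "q": joint angles; "qd": joint speeds; "joint_efforts": joint torques, N m; "eef_pos": TCP position; "ee_rot": TCP orientation; "force": force on the tool from outside, world axes, zero at the start; "moment": the same for the moment, N m; "width": finger opening in m; "gripper_force": force on a finger pad.
Only numpy, scipy, OpenCV 4.12 (cv2) and the standard library are available. Lean on these libraries where they do the work, as an engineer would, in place of code of your own. Each camera call takes 0.05 s, during which the arm holds its last target. There are 200 camera calls.

## Working session

There is one attempt and no reset: what is moved stays moved. The work goes in short steps, Python scripts to look and compute and a tool call to move; the robot and the scene stay as the last step left them, time stands still between calls to the robot, and variables do not carry over. Pictures are saved under pics/ and viewed, at most 10 in all, crops included, and the job is handed in when it is done.

Besides the shell and the picture viewer there is one more tool, called after ">>>" in YAML: its name, and indented under it one key for each argument. move_arm: Moves the arm, as the interface text tells. Its arguments: {"type":"object","properties":{"rows":{"type":"string"},"squeeze":{"type":"number"}},"required":["rows"]}

```bash
mkdir -p pics; ls; cat > h.py <<'E'
import numpy as np, cv2
from station import arm
def world(name,depth,u,v,cm=None):
    cm=cm or arm.camera_model(name); K=np.array(cm["mtx"]); T=np.linalg.inv(np.array(cm["camera_from_world"]))
    d=depth[int(v),int(u)]; p=np.array([(u-K[0,2])/K[0,0]*d,(v-K[1,2])/K[1,1]*d,d,1]); return (T@p)[:3]
def cloud(name,depth):
    cm=arm.camera_model(name); K=np.array(cm["mtx"]); T=np.linalg.inv(np.array(cm["camera_from_world"]))
    v,u=np.mgrid[:depth.shape[0],:depth.shape[1]]
    p=np.stack([(u-K[0,2])/K[0,0]*depth,(v-K[1,2])/K[1,1]*depth,depth,np.ones_like(depth)],-1)
    return (p@T.T)[...,:3]
E
python3 - <<'E'
from h import *
for n in("top","scene"):
    im,d=arm.grab_frame(n); cv2.imwrite(f"pics/{n}0.png",im); np.save(f"{n}0.npy",d)
    print(n,arm.camera_model(n))
print(arm.get_state())
E
```

```text
pics
top {'mtx': array([[509.89927307,   0.        , 279.8602409 ],
       [  0.        , 509.89927307, 210.40821079],
       [  0.        ,   0.        ,   1.        ]]), 'camera_from_world': array([[-2.91368668e-02, -9.99569574e-01, -3.42199066e-03,
         2.19314650e-02],
       [-9.91135974e-01,  2.93346182e-02, -1.29572220e-01,
         5.58389353e-01],
       [ 1.29616832e-01, -3.83670463e-04, -9.91564083e-01,
         1.17112543e+00],
       [ 0.00000000e+00,  0.00000000e+00,  0.00000000e+00,
         1.00000000e+00]])}
scene {'mtx': array([[532.1063317 ,   0.        , 276.71329006],
       [  0.        , 532.1063317 , 212.08079867],
       [  0.        ,   0.        ,   1.        ]]), 'camera_from_world': array([[ 0.26684634,  0.96367472,  0.01113806, -0.14903688],
       [ 0.71181914, -0.1892888 , -0.67637509, -0.35193907],
       [-0.64969727,  0.1884165 , -0.73647314,  1.68955278],
       [ 0.        ,  0.        ,  0.        ,  1.        ]])}
{'t': 0.1, 'q': array([-9.03937662e-01,  3.59349501e-01,  1.11548052e-02, -2.98544192e-04,
       -1.22409307e+00, -2.88114203e-01]), 'qd': array([-3.17499085e-04, -3.38477103e-03,  4.32822356e-04, -2.02191626e-04,
        6.44438243e-05, -7.28880153e-04]), 'joint_efforts': array([-1.61977496e-03, -5.84163773e+01,  2.93752098e+01,  7.01556042e+00,
        1.02057066e-02, -5.85200632e-05]), 'eef_pos': array([ 0.24941182, -0.62677944,  0.2336979 ]), 'ee_rot': array([ 3.14008294e+00, -1.54726790e-04, -2.76294973e+00]), 'force': array([-0.15510349,  0.53548873, -0.28010974]), 'moment': array([ 0.01774462, -0.02117686, -0.02253673]), 'gripper_force': 0.0, 'width': 0.08738685873384697}
```

View pics/top0.png

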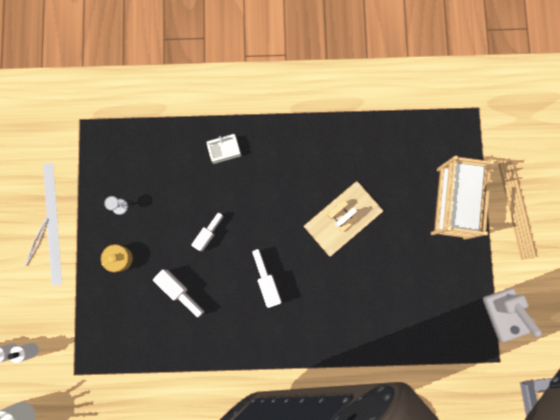

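View pics/scene0.png

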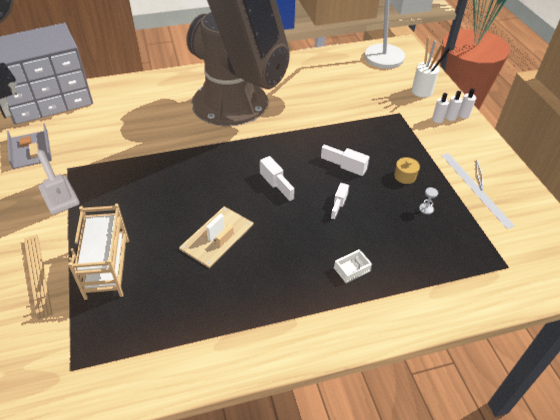

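The top view shows three spacer look-alikes: A at (207,232), B at (178,292) and C at (267,280). A looks smallest. The jig is at (343,218), the stool at (115,205), the tin at (116,258), the sink at (224,148) and the bed at (462,197). Next I'll measure the candidates and check a crop.

```bash
python3 - <<'E'
from h import *
im=cv2.imread("pics/top0.png"); d=np.load("top0.npy"); P=cloud("top",d)
print("mat z",[np.round(P[v,u],3) for v,u in((330,300),(180,150),(180,400))])
for n,(u,v) in dict(A=(207,232),B=(178,292),C=(267,280)).items():
    w=P[v-45:v+46,u-45:u+46].reshape(-1,3); c=im[v-45:v+46,u-45:u+46].reshape(-1,3)
    # connected comp
    m=((P[...,2]>.015)&(d>0)).astype(np.uint8); k,l=cv2.connectedComponents(m); q=P[l==l[v,u]]
    r=cv2.minAreaRect((q[:,:2]*1000).astype(np.float32)); print(n,len(q),np.round(r[0],1),np.round(r[1],1),round(r[2],1),"zmax",np.percentile(q[:,2],[50,95]).round(4))
# jig
m=((P[...,2]>.004)&(d>0)).astype(np.uint8); k,l=cv2.connectedComponents(m); q=P[l==l[235,330]]
r=cv2.minAreaRect((q[:,:2]*1000).astype(np.float32)); print("jig",len(q),r)
a=cv2.resize(im[170:270,295:395],None,fx=5,fy=5,interpolation=cv2.INTER_CUBIC)
b=cv2.resize(im[200:260,175:235],None,fx=5,fy=5,interpolation=cv2.INTER_CUBIC)
c=np.zeros((500,800,3),np.uint8); c[:,:500]=a; c[:300,500:]=b; cv2.imwrite("pics/crop1.png",c)
np.set_printoptions(linewidth=250)
print((P[195:240:1,325:370:1,2]*1000).round().astype(int)[::2,::2])
E
```

```text
mat z [array([ 0.277, -0.034,  0.001]), array([0.648, 0.322, 0.001]), array([ 0.63 , -0.292,  0.   ])]
A 351 [516.1 178. ] [24.5 97.2] 53.6 zmax [0.0367 0.0416]
B 736 [369.4 245.6] [132.6  33.6] 44.6 zmax [0.0489 0.0546]
C 599 [402.4  46.8] [132.7  32.6] 18.1 zmax [0.0503 0.0543]
jig 2933 ((535.6875610351562, -149.00306701660156), (124.7058334350586, 200.39834594726562), 35.565670013427734)
[[   4    3 1234    1    3   -2   -5    0   11    7    8   14    9   11   13   13   10   11    9   14   12   10    1]
 [   1    2    0   -2    5    1    2    8    8   12   11    9    7   10    6   10    8    9   14    9    9   10    9]
 [   6    3    3    1    4    6   18   14   11    9   14   11    9   11    9    7   11    8   14   15   12    7   12]
 [   3    1    0    5   17   15    7   10    8   37   40   11   11   10   10   10   11    5    9    9   12   13   11]
 [   6    3   -1   11    7   12   10   37   39   42   44   11    9    9    6    8   11    7   13    8    8   11   10]
 [  -1    1   10   11    6   12   38   38   43   43   41   10   14   13    8    8    8   10    7    9    8   14    9
[... 1308 characters left out ...]
 12   13    7   12   10   12   18   22   25   11   12   13   13   14   11   12   12    4    2    0    3    6]
 [   9    8   11   11   12   11   10   11   25   12    9    4    8    9    8    8    8    0    4    6    6    2    8]
 [  10    9    7    9   10    9   10   11   14   13    6   14   12   11   10   13    4    5   -2    0    4    6    4]
 [   8   12    7    9    8   11   12    8   11   10    5    9   12 1234    5    2    3    3    6    0    4    3    1]
 [  15   15   10   11   14    8   11   11    8   11    5   10   10    8    0    1    6    0   -1   -1   -3    9    7]
 [  11   12   10    7    9   16   10   11    5   16    9   13   17    3   -1    3    0    7    2    2    1    4    0]]
```

View pics/crop1.png

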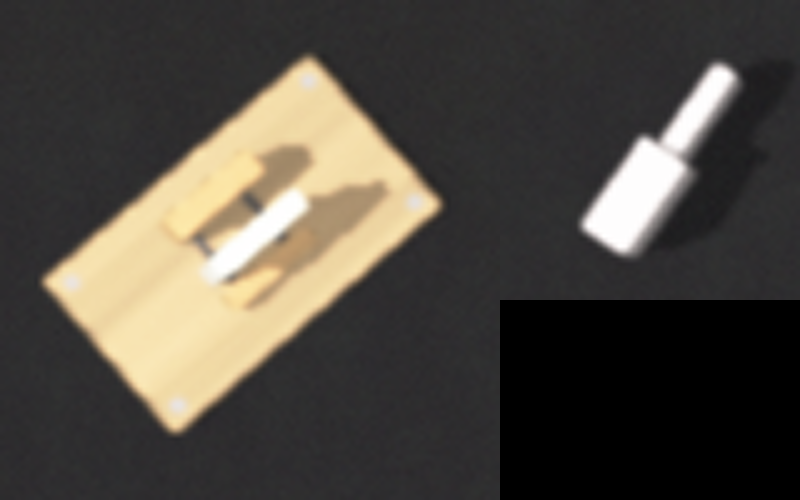

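The crop confirms A: about 97×24.5×36 mm, which matches the spacer, with the handle lower left and the blade upper right. B and C are 133 mm long. On the jig, the fence is upper left (z 40), the tile is in the middle (z 60) and the rail is lower right (z 24). So jig +y points up-left in the picture, and the wide gap lies between the tile and the fence.

```bash
python3 - <<'E'
from h import *
from scipy.optimize import least_squares, minimize
cm=arm.camera_model("top"); K=cm["mtx"]; T=cm["camera_from_world"]; Ti=np.linalg.inv(T)
def atz(u,v,z):
    r=Ti[:3,:3]@np.linalg.inv(K)@[u,v,1]; o=Ti[:3,3]; return (o+r*(z-o[2])/r[2])[:2]
# jig: plate outline at z=8mm from crop-read corners (bottom-left, top, right, bottom)
c=np.array([(43,280),(310,55),(442,205),(177,433)]); c=(c+.5)/5-.5+[295,170]
W=np.array([atz(u,v,.008) for u,v in c]); B=np.array([(-.085,.050),(.085,.050),(.085,-.046),(-.085,-.046)])
R=lambda a:np.array([[np.cos(a),-np.sin(a)],[np.sin(a),np.cos(a)]])
f=lambda p:(B@R(p[2]).T+p[:2]-W).ravel()
s=least_squares(f,[.54,-.15,-.87]); print("jig",s.x.round(4),np.degrees(s.x[2]).round(2),"res mm",(s.fun*1000).round(1))
# jig tops via depth
im=cv2.imread("pics/top0.png"); d=np.load("top0.npy"); P=cloud("top",d)
Q=P[190:240,315:375].reshape(-1,3)
for n,lo,hi in(("tile",.053,.07),("fence",.034,.046)):
    q=Q[(Q[:,2]>lo)&(Q[:,2]<hi)]; r=(q[:,:2]-s.x[:2])@R(s.x[2]); r=r[(abs(r)<.05).all(1)]; print(n,len(r),r.mean(0).round(4),np.percentile(r,[3,97],axis=0).round(4).tolist())
# spacer: top faces by reprojected silhouette fit
m=((P[...,2]>.012)&(d>0)).astype(np.uint8); k,l=cv2.connectedComponents(m); q=P[l==l[232,207]]
q=q[q[:,2]>.02]
def shape(p):
    r=(q[:,:2]-p[:2])@R(p[2]); x,y=r.T
    ih=np.maximum(abs(x)-.025,abs(y)-.012); ib=np.maximum(abs(x-.049)-.024,abs(y)-.005)
    return np.minimum(ih,ib)
best=minimize(lambda p:np.sum(np.maximum(shape(p),0)**2)*1e6,[.497,.195,-.62],method="Nelder-Mead",options=dict(xatol=1e-5,fatol=1e-4))
print("spacer",best.x.round(4),np.degrees(best.x[2]).round(2),best.fun,len(q))
# silhouette check: brightness centroid pixel readings for handle/blade tops
for n,u,v,z in(("handle back corners",(582),(228),.036),("",632,255,.036),("sh",642,137,.036),("sh",694,173,.036),("blade tipL",712,66,.030),("tipR",740,76,.030)):
    print(n,atz((u-500+.5)/5-.5+175,(v+.5)/5-.5+200,z).round(4))
E
```

```text
jig [ 0.5377 -0.1485 -0.8967] -51.38 res mm [-0.1 -1.2 -0.5  0.2  0.2  0.5  0.4  0.5]
tile 98 [-0.0015  0.0005] [[-0.0259, -0.0041], [0.0233, 0.0052]]
fence 135 [-0.0022  0.0277] [[-0.0268, 0.0216], [0.0229, 0.0349]]
spacer [ 0.4968  0.1922 -0.6266] -35.9 0.4929954670138877 339
handle back corners [0.4826 0.2166]
 [0.4693 0.1932]
sh [0.5247 0.188 ]
sh [0.507  0.1637]
blade tipL [0.5583 0.1553]
tipR [0.5531 0.142 ]
```

>>> move_arm:
  rows: "0 0 0 -0.033 0.042 0 0.05;0 0 0 -0.033 0.042 0 0.05;0 0 0 -0.033 0.042 0 0.05;0 0 0 -0.033 0.042 0 0.05;0 0 0 -0.033 0.042 0 0.05;0 0 0 -0.033 0.042 0 0.05;0 0 0 -0.033 0.042 0 0.05;0 0 0 -0.033 0.042 0 0.05"

```text
t: 1.1
eef_pos: [0.3706, -0.2157, 0.2346]
ee_rot: [-3.142, 0.0, -2.763]
force: [0.5, -0.3, 0.8]
width: 0.0499
gripper_force: 0.0
```

>>> move_arm:
  rows: "0 0 0 -0.033 0.042 0 0.05;0 0 0 -0.033 0.042 0 0.05;0 0 0 -0.033 0.042 0 0.05;0 0 0 -0.033 0.042 0 0.05;0 0 0 -0.033 0.042 0 0.05;0 0 0 -0.033 0.042 0 0.05;0 0 0 -0.033 0.042 0 0.05;0 0 0 -0.033 0.042 0 0.05"

```text
t: 2.1
eef_pos: [0.4917, 0.1942, 0.2344]
ee_rot: [-3.142, -0.0, -2.762]
force: [1.3, -0.6, 0.8]
width: 0.0502
gripper_force: 0.0
```

>>> move_arm:
  rows: "0 0 -10.2 0 0 0 0.05;0 0 -10.2 0 0 0 0.05;0 0 -10.2 0 0 0 0.05;0 0 -10.2 0 0 0 0.05;0 0 -10.2 0 0 0 0.05;0 0 -10.2 0 0 0 0.05"

```text
t: 2.85
eef_pos: [0.4914, 0.1923, 0.2342]
ee_rot: [3.141, -0.0, -1.689]
force: [-0.0, -0.4, -0.3]
width: 0.05
gripper_force: 0.0
```

>>> move_arm:
  rows: "0 0 -10.2 0 0 0 0.05;0 0 -10.2 0 0 0 0.05;0 0 -10.2 0 0 0 0.05;0 0 -10.2 0 0 0 0.05;0 0 -10.2 0 0 0 0.05;0 0 -10.2 0 0 0 0.05;0 0 0 0 0 0 0.05"

```text
t: 3.72
eef_pos: [0.4914, 0.1924, 0.2343]
ee_rot: [3.141, 0.0, -0.628]
force: [0.2, 0.0, 1.0]
width: 0.0503
gripper_force: 0.0
```

```bash
cat >> h.py <<'E'
from scipy.spatial.transform import Rotation as Ro
from scipy.optimize import minimize
R2=lambda a:np.array([[np.cos(a),-np.sin(a)],[np.sin(a),np.cos(a)]])
def wrist():
    s=arm.get_state(); im,d=arm.grab_frame("wrist"); cm=arm.camera_model("wrist"); K=np.array(cm["mtx"])
    v,u=np.mgrid[:d.shape[0],:d.shape[1]]; x=(u-K[0,2])/K[0,0]; y=(v-K[1,2])/K[1,1]; r=np.hypot(x,y)+1e-9
    k=np.tan(np.minimum(r,1.5))/r*d
    p=np.stack([x*k,y*k,d,np.ones_like(d)],-1)
    T=np.eye(4); T[:3,:3]=Ro.from_euler("xyz",s["ee_rot"]).as_matrix(); T[:3,3]=s["eef_pos"]
    return im,d,(p@(T@np.array(cm["mount"])).T)[...,:3],s
def fit(q,p0):
    def f(p):
        x,y=((q[:,:2]-p[:2])@R2(p[2])).T
        return np.sum(np.maximum(np.minimum(np.maximum(abs(x)-.025,abs(y)-.012),np.maximum(abs(x-.049)-.024,abs(y)-.005)),0)**2)*1e6/len(q)
    return minimize(f,p0,method="Nelder-Mead",options=dict(xatol=1e-5,fatol=1e-7))
E
python3 - <<'E'
from h import *
im,d,P,s=wrist(); cv2.imwrite("pics/w1.png",im)
m=(d>0)&(P[...,2]>.024)&(P[...,2]<.042)&(np.hypot(P[...,0]-.513,P[...,1]-.18)<.07)
q=P[m]; print(len(q),np.percentile(q[:,2],[5,50,95]))
b=fit(q,[.4965,.1915,-.627]); print(b.x.round(4),np.degrees(b.x[2]),b.fun)
print(cv2.minAreaRect((q[:,:2]*1000).astype(np.float32)), s["eef_pos"],s["ee_rot"])
E
```

```text
1406 [0.03069596 0.03704313 0.03858113]
[ 0.4976  0.1916 -0.628 ] -35.98096155164392 3.799149841510862e-05
((516.1964721679688, 177.9136962890625), (23.948423385620117, 96.53739929199219), 53.53646469116211) [0.49144894 0.1923889  0.23429452] [ 3.14108890e+00  2.62518308e-04 -6.27729484e-01]
```

View pics/w1.png

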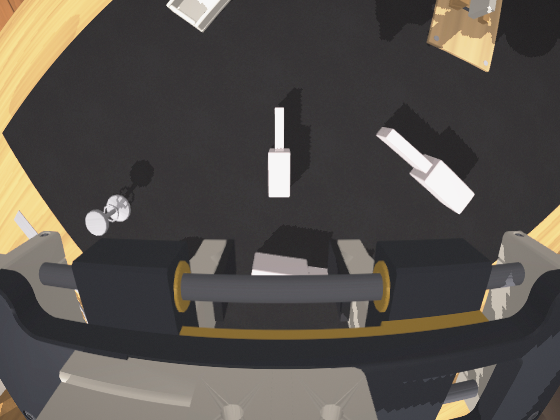

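>>> move_arm:
  rows: "0 0 0 0.005 -0.0027 0.05 0.05;0 0 0 0 0 0.05 0.05;0 0 0 0 0 0.05 0.05;0 0 0 0 0 0.04 0.05;0 0 0 0 0 0.02 0.05;0 0 0 0 0 0.012 0.05;0 0 0 0 0 0 0.05"

```text
t: 4.65
eef_pos: [0.4972, 0.1916, 0.0122]
ee_rot: [3.141, 0.0, -0.628]
force: [-1.7, -0.4, -0.0]
width: 0.0497
gripper_force: 0.0
```

>>> move_arm:
  rows: "0 0 0 0 0 0 0.015;0 0 0 0 0 0 0.015;0 0 0 0 0 0 0.015;0 0 0 0 0 0 0.015;0 0 0 0 0 0 0.015"
  squeeze: 20

```text
t: 5.28
eef_pos: [0.4975, 0.1919, 0.0131]
ee_rot: [-3.141, -0.0, -0.626]
force: [-1.4, -0.3, 5.7]
width: 0.0241
gripper_force: 20.0
```

>>> move_arm:
  rows: "0 0 0 0 0 -0.02 0.015;0 0 0 0 0 -0.04 0.015;0 0 0 0 0 -0.04 0.015;0 0 0 0.0261 0.0421 0 0.015;0 0 0 0.0261 0.0421 0 0.015;0 0 0 0.0261 0.0421 0 0.015;0 0 0 0.0261 0.0421 0 0.015;0 0 0 0.0261 0.0421 0 0.015"

```text
t: 6.28
eef_pos: [0.4792, -0.0568, 0.1126]
ee_rot: [-3.141, -0.0, -0.626]
force: [0.5, 0.2, -0.4]
width: 0.0243
gripper_force: 20.0
```

>>> move_arm:
  rows: "0 0 7.7 0 0 0 0.015;0 0 7.7 0 0 0 0.015;0 0 0 0 0 0 0.015;0 0 0 0 0 0 0.015"

```text
t: 6.78
eef_pos: [0.4795, -0.0552, 0.1125]
ee_rot: [3.141, 0.0, -0.892]
force: [-1.1, -0.1, -1.3]
width: 0.0237
gripper_force: 20.0
```

```bash
python3 - <<'E'
from h import *
im,d,P,s=wrist(); cv2.imwrite("pics/w2.png",im); np.save("P2.npy",P)
J=np.array([.5377,-.1485]); a=-.8967
print(s["eef_pos"],s["ee_rot"],s["width"],s["gripper_force"])
print("tcp in jig",((s["eef_pos"][:2]-J)@R2(a)).round(4))
L=P.copy(); L[...,:2]=(P[...,:2]-J)@R2(a)
Q=L[d>0]
for n,lo,hi,y0,y1 in(("tile",.054,.064,-.015,.015),("fence",.034,.043,.015,.045),("rail",.019,.026,-.03,-.006)):
    q=Q[(Q[:,2]>lo)&(Q[:,2]<hi)&(abs(Q[:,0])<.045)&(Q[:,1]>y0)&(Q[:,1]<y1)]
    if len(q): print(n,len(q),cv2.minAreaRect((q[:,:2]*1000).astype(np.float32)),np.percentile(q,[2,98],axis=0).round(4).tolist())
# held spacer
z0=s["eef_pos"][2]-.013
q=Q[(Q[:,0]>-.14)&(Q[:,0]<-.03)&(abs(Q[:,1]-.013)<.02)&(Q[:,2]>z0+.022)&(Q[:,2]<z0+.032)]
print("blade",len(q),cv2.minAreaRect((q[:,:2]*1000).astype(np.float32)),np.percentile(q,[2,98],axis=0).round(4).tolist())
E
```

```text
[ 0.47947309 -0.0551877   0.11249412] [ 3.14147272e+00  1.37109741e-04 -8.92227155e-01] 0.023683683030657487 19.98843401670456
tcp in jig [-0.1092  0.0128]
tile 1325 ((-0.9121932983398438, 0.3398776054382324), (10.444526672363281, 51.80821990966797), 89.52449035644531) [[-0.0257, -0.0041, 0.0572], [0.0239, 0.0053, 0.061]]
fence 1552 ((-0.6511402130126953, 28.413272857666016), (52.52399826049805, 14.36518383026123), 0.2902028560638428) [[-0.0256, 0.0214, 0.0372], [0.0243, 0.0353, 0.0408]]
rail 959 ((-0.7680301666259766, -15.260685920715332), (51.83430480957031, 10.52421760559082), 0.28742244839668274) [[-0.0254, -0.0203, 0.0212], [0.0238, -0.0104, 0.0249]]
blade 2982 ((-71.51695251464844, 12.370469093322754), (39.9552116394043, 69.90123748779297), 88.7068862915039) [[-0.1021, -0.0045, 0.1223], [-0.0377, 0.0308, 0.1314]]
```

View pics/w2.png

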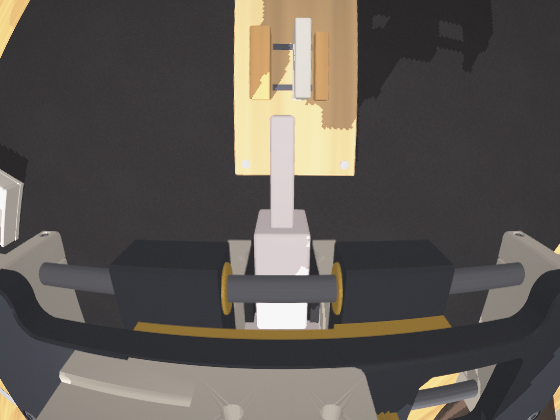

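The wrist view shows the held blade (tip at (283,117)) aimed squarely at the gap between the fence (260,60) and the tile (303,60). I'll lower it and slide.

>>> move_arm:
  rows: "0 0 0 0 -0.0005 0.03 0.015;0 0 0 0 0 0.03 0.015;0 0 0 0 0 0.02 0.015;0 0 0 0 0 0.01 0.015;0 0 0 0 0 0 0.015;0 0 0 0 0 0 0.015"

```text
t: 7.58
eef_pos: [0.4805, -0.0548, 0.0232]
ee_rot: [-3.141, -0.001, -0.895]
force: [0.5, -0.3, -0.8]
width: 0.0241
gripper_force: 20.0
```

>>> move_arm:
  rows: "0 0 0 0.008 0 0 0.015;0 0 0 0.008 0 0 0.015;0 0 0 0.008 0 0 0.015;0 0 0 0.008 0 0 0.015;0 0 0 0.008 0 0 0.015;0 0 0 0.008 0 0 0.015;0 0 0 0.004 0 0 0.015;0 0 0 0 0 0 0.015"

```text
t: 8.57
eef_pos: [0.5126, -0.0958, 0.0225]
ee_rot: [3.142, 0.0, -0.896]
force: [0.1, -0.3, -0.3]
width: 0.0237
gripper_force: 20.0
```

>>> move_arm:
  rows: "0 0 0 0.003 0 0.001 0.015;0 0 0 0.0015 0 0 0.015;0 0 0 0 0 0 0.015"

```text
t: 8.95
eef_pos: [0.5153, -0.0991, 0.0216]
ee_rot: [3.142, 0.0, -0.895]
force: [0.2, -0.1, -0.6]
width: 0.0235
gripper_force: 20.0
```

>>> move_arm:
  rows: "0 0 0 0.001 0 0 0.015;0 0 0 0 0 0 0.015"

```text
t: 9.2
eef_pos: [0.5159, -0.0998, 0.0216]
ee_rot: [-3.142, 0.0, -0.895]
force: [0.4, 0.2, -0.7]
width: 0.0237
gripper_force: 20.0
```

>>> move_arm:
  rows: "0 0 0 0.001 0 0 0.015;0 0 0 0 0 0 0.015"

```text
t: 9.45
eef_pos: [0.5162, -0.1003, 0.0215]
ee_rot: [3.141, 0.001, -0.895]
force: [-2.8, 4.2, 1.7]
width: 0.0236
gripper_force: 20.0
```

>>> move_arm:
  rows: "0 0 0 0 0 0.0008 0.015;0 0 0 0.0005 0 0 0.015;0 0 0 0 0 0 0.015"

```text
t: 9.82
eef_pos: [0.5161, -0.1004, 0.0211]
ee_rot: [3.141, 0.001, -0.895]
force: [-4.9, 8.7, 9.3]
width: 0.024
gripper_force: 20.0
```

Shoulder and plate are both in contact. I'll release, then rise clear.

>>> move_arm:
  rows: "0 0 0 0 0 0 0.024;0 0 0 0 0 0 0.028;0 0 0 0 0 0 0.036;0 0 0 0 0 0 0.044;0 0 0 0 0 0 0.044"

```text
t: 10.45
eef_pos: [0.5169, -0.1011, 0.0207]
ee_rot: [3.142, -0.0, -0.895]
force: [-0.6, -0.4, -0.0]
width: 0.0435
gripper_force: 0.0
```

>>> move_arm:
  rows: "0 0 0 0 0 -0.01 0.044;0 0 0 0 0 -0.03 0.044;0 0 0 0 0 -0.05 0.044;0 0 0 -0.04 0 -0.02 0.03;0 0 0 -0.03 0 0 0.02;0 0 0 0 0 0 0.01;0 0 0 0 0 0 0"

```text
t: 11.32
eef_pos: [0.4736, -0.0464, 0.1314]
ee_rot: [-3.141, -0.001, -0.895]
force: [0.3, -0.3, -0.5]
width: 0.0096
gripper_force: 0.0
```

```bash
python3 - <<'E'
from h import *
im,d,P,s=wrist(); cv2.imwrite("pics/w3.png",cv2.resize(im[0:280,140:420],None,fx=2,fy=2,interpolation=cv2.INTER_CUBIC))
J=np.array([.5377,-.1485]); a=-.8967
print(s["eef_pos"],s["ee_rot"],"tcp in jig",((s["eef_pos"][:2]-J)@R2(a)).round(4))
L=P.copy(); L[...,:2]=(P[...,:2]-J)@R2(a); Q=L[d>0]
for n,lo,hi,x0,x1,y0,y1 in(("tile",.054,.064,-.045,.045,-.015,.018),("fence",.035,.043,-.0255,.045,.018,.045),("rail",.019,.026,-.045,.045,-.03,-.006),("handle",.040,.050,-.08,-.0,-.005,.03),("blade",.032,.041,-.02,.03,.0075,.0195)):
    q=Q[(Q[:,2]>lo)&(Q[:,2]<hi)&(Q[:,0]>x0)&(Q[:,0]<x1)&(Q[:,1]>y0)&(Q[:,1]<y1)]
    if len(q): print(n,len(q),cv2.minAreaRect((q[:,:2]*1000).astype(np.float32)),np.percentile(q,[2,50,98],axis=0).round(4).tolist())
E
```

```text
[ 0.47356273 -0.04636681  0.13138086] [-3.14068303e+00 -6.01487666e-04 -8.94545844e-01] tcp in jig [-0.1198  0.0136]
tile 1106 ((-0.8933982849121094, 0.6823239326477051), (52.135990142822266, 10.188887596130371), 0.08418883383274078) [[-0.0265, -0.0042, 0.0559], [-0.0021, 0.0005, 0.0595], [0.0239, 0.0052, 0.061]]
fence 1306 ((-0.23743438720703125, 27.002239227294922), (50.43600845336914, 17.640714645385742), 0.09067127108573914) [[-0.0242, 0.0182, 0.0378], [-0.001, 0.0279, 0.0395], [0.0237, 0.0351, 0.041]]
rail 827 ((-1.0740222930908203, -15.563112258911133), (51.83037185668945, 10.661996841430664), 0.1607448011636734) [[-0.0259, -0.02, 0.0208], [-0.002, -0.0151, 0.0235], [0.0237, -0.0104, 0.0251]]
handle 2507 ((-37.98201370239258, 12.903078079223633), (75.8515625, 33.771793365478516), 0.05725796893239021) [[-0.075, 0.0022, 0.0401], [-0.0487, 0.0138, 0.0454], [-0.0047, 0.0261, 0.047]]
blade 687 ((0.47381591796875, 13.457856178283691), (40.6609992980957, 9.55989933013916), 0.15079167485237122) [[-0.0192, 0.0087, 0.038], [0.0008, 0.0138, 0.0395], [0.0197, 0.0182, 0.0408]]
```

View pics/w3.png

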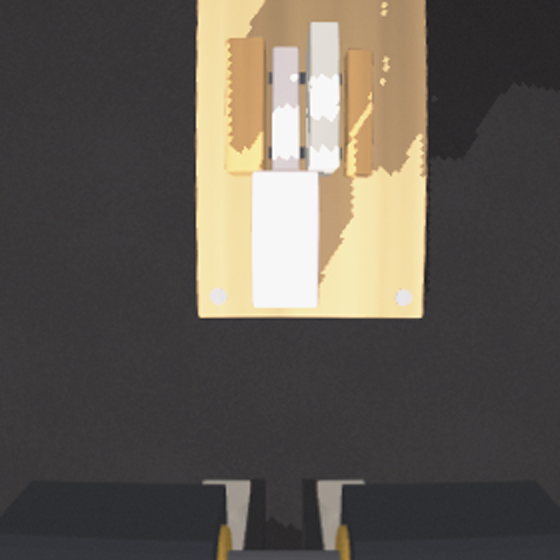

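The crop shows the blade in the wide gap, with the handle's shoulder (285,172) level with the fence end (245,172). Next I'll go behind the tile, turned 90° with the fingers closed.

>>> move_arm:
  rows: "0 0 0 0.0397 0.0152 0 0;0 0 0 0.0397 0.0152 0 0;0 0 0 0.0397 0.0152 0 0;0 0 10 0 0 0 0;0 0 10 0 0 0 0;0 0 10 0 0 0 0;0 0 10 0 0 0 0;0 0 10 0 0 0 0"
  squeeze: 40

```text
t: 12.38
eef_pos: [0.5121, -0.1687, 0.1302]
ee_rot: [3.141, -0.0, -1.775]
force: [-0.1, 0.4, 0.2]
width: 0.0003
gripper_force: 0.0
```

>>> move_arm:
  rows: "0 0 10 0 0 0 0;0 0 10 0 0 0 0;0 0 10 0 0 0 0;0 0 9.9 0 0 0 0;0 0 0 0 0 0 0;0 0 0 0 0 0 0"

```text
t: 13.12
eef_pos: [0.512, -0.1683, 0.1305]
ee_rot: [3.141, -0.001, -2.461]
force: [-0.1, -0.4, -0.4]
width: 0.0003
gripper_force: 0.0
```

```bash
python3 - <<'E'
from h import *
s=arm.get_state(); print(s["eef_pos"],s["ee_rot"],"tcp in jig",((s["eef_pos"][:2]-[.5377,-.1485])@R2(-.8967)).round(4),s["width"],s["force"],s["q"].round(2))
E
```

```text
[ 0.51201593 -0.16828348  0.13045493] [ 3.14126929e+00 -5.16792086e-04 -2.46112651e+00] tcp in jig [-0.0006 -0.0324] 0.00032827666275352953 [-0.09579671 -0.3747742  -0.35110848] [ 0.05  0.23 -0.43  0.   -0.91 -0.94]
```

>>> move_arm:
  rows: "0 0 0 0 0 0.03 0;0 0 0 0 0 0.03 0;0 0 0 0 0 0.02 0;0 0 0 0 0 0.01 0;0 0 0 0 0 0 0"

```text
t: 13.75
eef_pos: [0.5118, -0.168, 0.0404]
ee_rot: [3.141, -0.001, -2.463]
force: [-0.2, 0.0, 0.8]
width: 0.0003
gripper_force: 0.0
```

>>> move_arm:
  rows: "0 0 0 -0.005 0 0 0;0 0 0 -0.005 0 0 0;0 0 0 -0.003 0 0 0;0 0 0 0 0 0 0;0 0 0 0 0 0 0"

```text
t: 14.38
eef_pos: [0.522, -0.1597, 0.0408]
ee_rot: [3.142, 0.0, -2.464]
force: [-0.6, -0.9, 0.1]
width: 0.0003
gripper_force: 0.0
```

>>> move_arm:
  rows: "0 0 0 -0.0015 0 0 0;0 0 0 -0.0015 0 0 0;0 0 0 -0.0015 0 0 0;0 0 0 -0.0015 0 0 0;0 0 0 0 0 0 0"

```text
t: 15.0
eef_pos: [0.5268, -0.156, 0.0408]
ee_rot: [3.142, -0.0, -2.464]
force: [-0.8, -2.1, 1.0]
width: 0.0005
gripper_force: 0.9
```

>>> move_arm:
  rows: "0 0 0 -0.001 0 0 0;0 0 0 -0.001 0 0 0;0 0 0 0 0 0 0"

```text
t: 15.38
eef_pos: [0.5283, -0.1547, 0.0407]
ee_rot: [3.142, -0.0, -2.464]
force: [-1.1, -2.6, 1.5]
width: 0.0005
gripper_force: 1.2
```

>>> move_arm:
  rows: "0 0 0 -0.001 0 0 0;0 0 0 0 0 0 0"

```text
t: 15.62
eef_pos: [0.5291, -0.1541, 0.0408]
ee_rot: [3.142, -0.0, -2.464]
force: [-1.2, -3.0, 1.1]
width: 0.0005
gripper_force: 1.4
```

>>> move_arm:
  rows: "0 0 0 -0.001 0 0 0;0 0 0 0 0 0 0"

```text
t: 15.88
eef_pos: [0.5294, -0.1538, 0.0408]
ee_rot: [3.141, -0.001, -2.464]
force: [-3.8, -4.8, 2.9]
width: 0.0007
gripper_force: 2.8
```

>>> move_arm:
  rows: "0 0 0 -0.0007 0 0 0;0 0 0 0 0 0 0"

```text
t: 16.12
eef_pos: [0.5294, -0.1538, 0.0408]
ee_rot: [3.141, -0.002, -2.465]
force: [-4.0, -7.1, 4.7]
width: 0.0002
gripper_force: 4.0
```

>>> move_arm:
  rows: "0 0 0 -0.0005 0 0 0;0 0 0 0 0 0 0"

```text
t: 16.38
eef_pos: [0.5294, -0.1538, 0.0408]
ee_rot: [3.141, -0.003, -2.465]
force: [-5.3, -9.2, 4.9]
width: 0.0004
gripper_force: 4.9
```

>>> move_arm:
  rows: "0 0 0 0 0 0 0;0 0 0 0 0 0 0;0 0 0 0 0 0 0;0 0 0 0 0 0 0"

```text
t: 16.88
eef_pos: [0.5294, -0.1538, 0.0408]
ee_rot: [3.141, -0.003, -2.465]
force: [-5.1, -9.0, 4.2]
width: 0.0001
gripper_force: 4.9
```

```bash
python3 - <<'E'
from h import *
im,d=arm.grab_frame("scene"); cv2.imwrite("pics/s4.png",cv2.resize(im[170:290,150:310],None,fx=5,fy=5,interpolation=cv2.INTER_CUBIC))
L=cloud("scene",d); L[...,:2]=(L[...,:2]-[.5377,-.1485])@R2(-.8967); Q=L[d>0]
for n,lo,hi,x0,x1,y0,y1 in(("fence",.035,.043,-.0255,.03,.021,.04),("blade",.034,.041,-.02,.025,.008,.0205),("handle",.041,.049,-.08,-.02,-.005,.035)):
    q=Q[(Q[:,2]>lo)&(Q[:,2]<hi)&(Q[:,0]>x0)&(Q[:,0]<x1)&(Q[:,1]>y0)&(Q[:,1]<y1)]
    if len(q): print(n,len(q),cv2.minAreaRect((q[:,:2]*1000).astype(np.float32)))
s=arm.get_state(); print(s["t"],s["force"],s["force"][:2]@R2(-.8967))
E
```

```text
fence 100 ((2.2482776641845703, 29.08796501159668), (16.281612396240234, 55.10434341430664), 88.92228698730469)
blade 73 ((2.2112903594970703, 14.854571342468262), (43.46192932128906, 10.861776351928711), 0.7338911294937134)
handle 140 ((-47.26441955566406, 17.783205032348633), (52.99375915527344, 26.4606876373291), 1.3182989358901978)
16.925 [-5.66204567 -8.60965333  4.85952185] [ 3.19227425 -9.79766691]
```

View pics/s4.png

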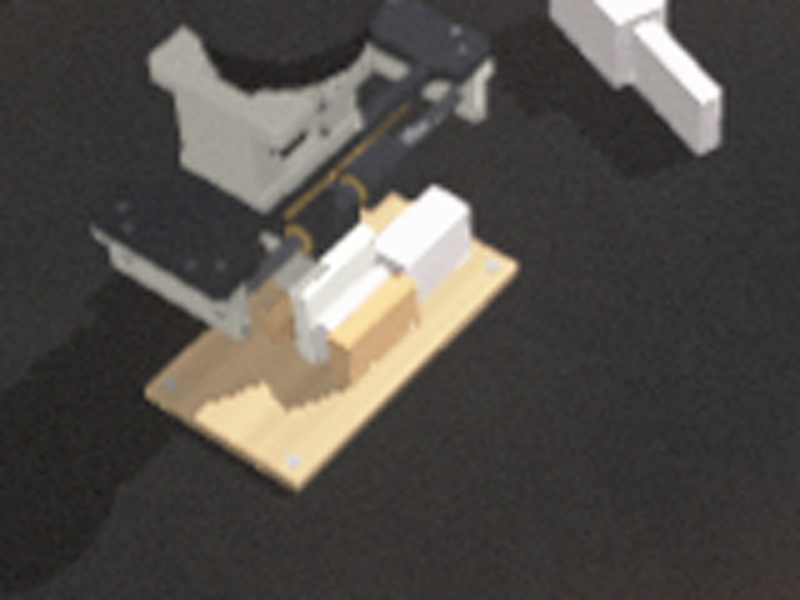

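The crop shows the blade pinched between the tile (340,270) and the fence (375,315), with no gap visible. The handle's shoulder is at the fence end (410,270). The steady push is 9.8 N, so I'm handing in.

```bash
python3 -c "
from station import arm
print(arm.job_done())"
```

```text
the job is handed in; nothing more can be done
None
```

I handed in the job after about 17 s: the spacer is fully in the wide gap with its shoulder at the fence end, and the tile is holding it flush against the fence with a steady push of about 10 N.

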